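Clamp a lens tube in an inclined V mount

TASK

Take the lens tube from its flat storage rest and lay it in the sloping V mount with the knurled ring uphill, keeping hold of it until it lies in both V blocks (it holds glass, so do not drop it in) and pushing its plain end fully home against the end stop at the bottom. Then swing the hinged strap right over until its pad lies on the tube, and after that swing the eye bolt up into the forked end of the strap so that its nut stands over the fork and keeps the strap shut (the nut itself is tightened later, once the focus is set). Leave the torch, spirit level and loose lens ring where they are.

Things in the scene. Friction and masses are not known exactly. Their poses are not given: they have to be found in the camera images.
- lens_tube: the loose lens tube, 0.28 kg: plain aluminium barrel of 38 mm diameter and 150 mm length, then a black knurled ring of 50 mm diameter and 26 mm length; 176 mm over all. Origin on the axis, half-way along; x axis along the tube towards the ring. It starts lying level in the rest, ring away from the robot, axis 48 mm above the worktop. It balances within 2 mm of the origin.
- tube_center (a point): centre of the lens tube, on its axis, half-way along (axes as the tube's). In rest and mount the barrel is free of supports for 30 mm towards the ring and 40 mm towards the plain end: grip it across the barrel here, or up to 6 mm nearer the plain end
- tube_ring_end (a point): centre of the outer face of the tube's knurled ring, on the axis, 88 mm from the tube's centre
- rest: grey plastic storage rest, fixed: base 150 x 74 x 9 mm with two V saddles, each 16 mm thick and 56 mm wide, which rise to 39 mm above the worktop; they stand 38 to 54 mm from the middle on the ring's side and 54 to 70 mm on the other. Origin at the centre of the underside, x axis along the tube, towards its ring
- mount: the fixed inclined mount: dark base plate of 190 x 110 x 12 mm, sloping bed above it. Origin on the worktop; x axis level, pointing uphill (away from the robot), y to the left when looking uphill
- vbed: the mount's sloping bed, at 35 degrees. Origin on the axis of a seated tube, in the plane of the end stop, 72 mm above the worktop; x points uphill along that axis, y level to the left, z square out of the bed. Two aluminium 90-degree V blocks, 60 mm wide, at x = 6 to 46 and 120 to 148 mm, rise to z = -7; bed surface between them z = -45; end stop at x = -10 to 0, up to z = -6
- seat (a point): where the tube's centre is when the tube lies in the V blocks with its plain end against the stop: (88, 0, 0) mm of the bed, same axes. Friction can hold the tube short of the stop, so it has to be pushed down the slope
- strap (a joint): angle of the strap, rad: 0 when its pad lies on the seated tube (bar parallel to the bed), growing as it opens to -y; starts at 1.75 to 2.15. Steel bar 24 mm wide (x = 14 to 38 of the bed), 8 mm thick (z = 22 to 30 when shut), slot 10 mm wide in its last 13 mm. It stays where left; 1 to 2 N at its end, along its arc (straight sideways may bind), swings it. Pressed down, it stops on the tube
- strap_pin (a point): middle of the strap's hinge pin, at (26, -38, 26) mm of the bed, pin along the bed's x, same axes. The cheeks that carry it: x = 8 to 44, y = -45 to -30, up to z = 33 mm of the bed
- strap_end (a point): middle of the forked end of the strap, in mid-thickness, 82 mm from the pin
- eyebolt (a joint): angle of the eye bolt, rad: 0 (its stop) when it stands square to the bed in the strap's fork, growing as it leans out to +y; starts at 0.42 to 0.66, at most 0.75. Stud of 8 mm diameter, tip 68 mm from the pin; black nut of 20 mm diameter, 45 to 65 mm from the pin. It stays where left. Push the nut up and in along its arc (1 N; straight sideways may bind). It clears the shut strap by 3 mm; up first, it blocks the strap
- eyebolt_pin (a point): middle of the eye bolt's pin, at (26, 38, -12) mm of the bed, pin along the bed's x, same axes. Its clevis: x = 14 to 38, y = 30 to 44, up to z = -5 mm of the bed
- nut_center (a point): centre of the nut on the eye bolt, on the stud's axis, 55 mm from its pin
- torch: bystander: black pen torch lying down, 97 x 18 x 18 mm; origin at the centre of its underside
- level: bystander: small aluminium spirit level, 75 x 18 x 20 mm; origin at the centre of its underside
- lens_ring: bystander: black lens ring, 32 mm across and 10 mm high, lying flat; origin at the centre of its underside
There are look-alikes about, which are no part of the job. Leave any blue look-alike of the lens_tube alone.

How it is judged:
By the outcome, as a careful person would: the job done as asked, in the order asked, and still so for the second after the job is handed in, with the robot touching nothing.
It also fails if it takes over 64 s, if anything falls off the work surface, if the arm or the gripper's body presses on something with over 40 N, if the wrist force passes 120 N, or if a joint passes its speed limit or range.

ROBOT

A 6-joint arm with a two-finger parallel gripper is mounted at the origin on a cart in front of the work surface, level with it; the furniture and walls round the work are solid. World frame = base frame: x ahead of the robot, y to its left, z up, the work surface at z = 0. Lengths are in m, angles in rad, forces in N, time in s.
With the tool pointing down it reaches from about 0.225 to 0.875 m from the base axis. Payload 3.4 kg.
Tool frame: the origin (TCP) lies at the very end of the fingers, on their centre line; the grasp point (between the pads) lies 19 mm behind it; x points along the fingers, y is the direction in which the jaws open and shut, and the axes are right-handed (so a half turn about x gives the same grasp; the last joint's range is limited). The gripper opens to 85 mm and grips with 20 to 120 N. Pads are 22 mm wide; open, the fingers measure 114 mm over their backs; the gripper's body (76 mm by 85 mm) begins 54 mm behind the grasp point. The pads swing forward as they close: fully open they stand 13 mm farther back than shut.
Start: joints at [-1.229, 0.276, 1.505, -0, 1.361, -0.121], TCP at [0.257, -0.515, 0.231] pointing down, gripper open.
Joint ranges: [-2.89, 2.89], [-0.75, 2.08], [0.22, 2.7], [-1.18, 4.32], [0.11, 2.71], [-2.7, 2.7]. Speed limits (rad/s): [2.57, 2.57, 3.14, 3.14, 3.14, 3.14].

INTERFACE

Orientations are given as a unit quaternion [w, x, y, z].
In Python, from rig import manip gives the robot as it stands. The module is installed in compiled form; this text tells all that it offers.
- The arm moves only by the tool play_rows, never from a script. Its argument "plan" is a list that holds one entry, the list of rows, each a list of 5 numbers: the closure, from 0 (fully open) to 1 (shut), then the shift along the tool's x, y, z in m, then the turn about the tool's x in degrees. A call has 1 to 12 rows; each row is the pose to reach, as a shift and turn from the pose measured when the call began, along the tool's axes at that moment; what a row does not reach only later rows make up. A row lasts 1/10 s, in which the tool goes at most 50 mm and 8.59 degrees, less where a joint would pass 70% of its speed; a pose out of reach is approached as far as the arm can. A call with a gripper value outside its range is refused whole. The fingers move at their own pace and stop on an object; "grip_force" is the grip in N (left out, the last holds). Time passes only in rows, so rows that repeat a pose let the fingers close. It gives the time, the measured TCP pose, the force and the opening at its end, in the units of the state.
- manip.get_state(): the state, without advancing time (a new reading comes with each control period).
- manip.get_image(name): name is "scene" or "top" or "wrist"; returns (picture, depth): 400x640x3 uint8, red, green, blue; 400x640 float32, m along the optical axis (not along the pixel's ray), 0 where there is no reading.
- manip.camera_params(name): a dict with "intrinsics" (3x3 intrinsics, pixels), "R" (3x3) and "t" (3): a world point X has camera coordinates R X + t; the wrist camera has in their place "mount" (4x4, takes a point from camera to tool coordinates, whose origin is the TCP and whose axes are the tool frame's). Camera axes: x right, y down, z forward; pixel columns grow to the right and rows downward; lengths in m; the calibration is good to about 2 mm. A picture is of the moment at which its call begins: read the wrist's pose just before it. camera_params takes no time and is no camera call.
- manip.sign_off(): hands the job in, once; it reports no verdict.
The state is a dict: "clock": time; "qpos": joint angles; "qd": joint speeds; "effort": joint torques, N m; "position": TCP position; "ee_rot": TCP orientation; "contact_force": force on the tool from outside, world axes, zero at the start; "moment": the same for the moment, N m; "width": finger opening in m.
Only numpy, scipy, OpenCV 4.12 (cv2) and the standard library are available. Lean on these libraries where they do the work, as an engineer would, in place of code of your own. Each camera call takes 0.05 s, during which the arm holds its last target.

## Working session

There is one attempt and no reset: what is moved stays moved. The work goes in short steps, Python scripts to look and compute and a tool call to move; the robot and the scene stay as the last step left them, time stands still between calls to the robot, and variables do not carry over. Pictures are saved under pics/ and viewed, and the job is handed in when it is done.

Besides the shell and the picture viewer there is one more tool, called as name(argument=value, ...), one argument or row to a line, values as JSON. play_rows: Moves the arm, as the interface text tells. Its arguments: {"type":"object","properties":{"plan":{"type":"array","items":{"type":"array","items":{"type":"array","items":{"type":"number"}}}},"grip_force":{"type":"number"}},"required":["plan"]}

```bash
mkdir -p pics
python3 - <<'E'
from rig import manip
import cv2,numpy as np
s=manip.get_state()
for k,v in s.items(): print(k,np.round(v,4).tolist())
for n in ["scene","top","wrist"]:
    im,d=manip.get_image(n)
    cv2.imwrite(f"pics/{n}0.png",im[:,:,::-1]); np.save(f"{n}0.npy",d)
    p=manip.camera_params(n); print(n,{k:np.round(v,4).tolist() for k,v in p.items()})
E
```

```text
clock 0.0
qpos [-1.229, 0.2766, 1.5061, -0.0, 1.3607, -0.121]
qd [0.0012, -0.0003, 0.0011, 0.0011, -0.0011, 0.0012]
effort [0.0, -41.6765, -24.5805, 0.0001, 0.0109, 0.0]
position [0.2565, -0.514, 0.2304]
ee_rot [-0.1615, -0.6882, -0.1628, 0.6883]
contact_force [0.372, 0.4208, -0.1215]
moment [-0.0098, -0.0337, -0.0005]
width 0.0853
scene {'intrinsics': [[446.8768, 0.0, 311.8886], [0.0, 446.8768, 199.2347], [0.0, 0.0, 1.0]], 'R': [[-0.842, -0.539, -0.0205], [-0.3165, 0.5245, -0.7904], [0.4368, -0.6591, -0.6122]], 't': [0.4969, 0.2512, 0.7436]}
top {'intrinsics': [[367.3529, 0.0, 321.2273], [0.0, 367.3529, 198.7826], [0.0, 0.0, 1.0]], 'R': [[0.0218, -0.9997, -0.0138], [-0.998, -0.0209, -0.0604], [0.0601, 0.0151, -0.9981]], 't': [-0.0108, 0.6047, 0.8993]}
wrist {'intrinsics': [[325.2934, 0.0, 318.616], [0.0, 325.2934, 198.7862], [0.0, 0.0, 1.0]], 'mount': [[-0.0008, -0.264, 0.9645, -0.1425], [1.0, 0.0008, 0.001, 0.002], [-0.001, 0.9645, 0.264, -0.067], [0.0, 0.0, 0.0, 1.0]]}
```

View pics/scene0.png

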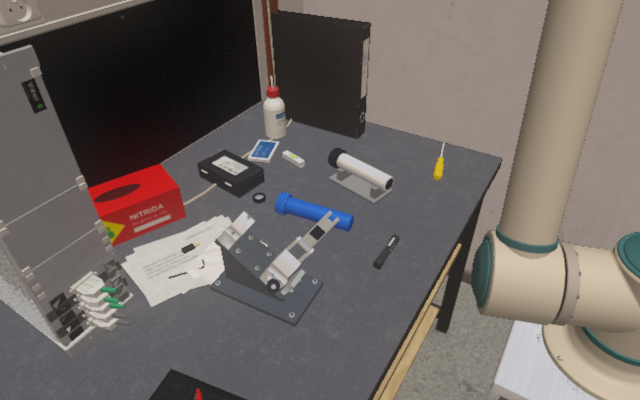

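View pics/top0.png

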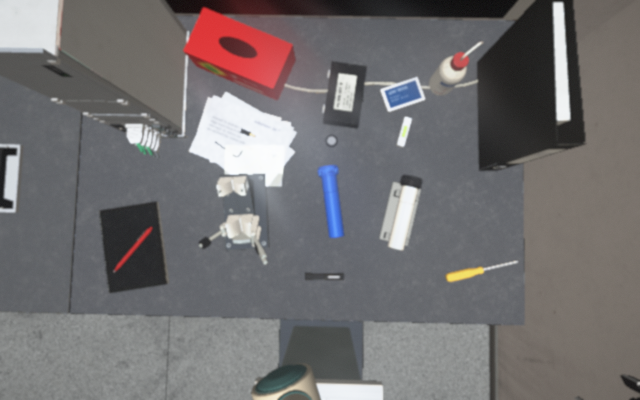

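View pics/wrist0.png

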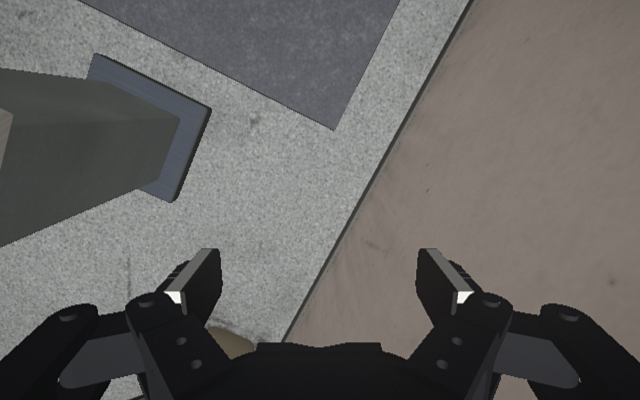

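Candidates for the lens tube: the white/aluminium barrel with a black ring on the grey rest at top (403,213) / scene (361,170), and the blue tube at top (331,200) / scene (313,211), which is the look-alike. I choose the first. Next come close crops and measurements.

```bash
cat > h.py <<'E'
import numpy as np,cv2
from rig import manip
from scipy.spatial.transform import Rotation as Ro
def pose(s):
    q=s['ee_rot'];R=Ro.from_quat([q[1],q[2],q[3],q[0]]).as_matrix();return R,np.array(s['position'])
def cam(n,s=None):
    p=manip.camera_params(n);K=np.array(p['intrinsics'])
    if n!='wrist': return K,np.array(p['R']),np.array(p['t'])
    R,t=pose(s);M=np.array(p['mount']);Rw=R@M[:3,:3];tw=R@M[:3,3]+t
    return K,Rw.T,-Rw.T@tw
def cloud(c,d):
    K,R,t=c;v,u=np.mgrid[:d.shape[0],:d.shape[1]]
    P=np.stack([(u-K[0,2])/K[0,0]*d,(v-K[1,2])/K[1,1]*d,d],-1)
    return (P-t)@R
def proj(c,X):
    K,R,t=c;Y=np.atleast_2d(X)@R.T+t;Z=Y@K.T;return Z[:,:2]/Z[:,2:]
def grab(n,tag):
    s=manip.get_state();im,d=manip.get_image(n)
    cv2.imwrite(f"pics/{tag}.png",im[:,:,::-1]);np.savez(f"{tag}.npz",im=im,d=d,**{k:s[k] for k in('ee_rot','position')})
    return im,d,cam(n,s)
def load(n,tag):
    z=np.load(f"{tag}.npz");return z['im'],z['d'],cam(n,z)
def togo(target,s=None):
    s=s or manip.get_state();R,p=pose(s);return R.T@(np.array(target)-p)
E
python3 - <<'E'
from h import *
s=manip.get_state();R,p=pose(s);print(R.round(3))
a=cv2.imread('pics/top0.png')[160:310,180:440];b=cv2.imread('pics/scene0.png')[130:330,200:420]
cv2.imwrite('pics/c0.png',cv2.resize(a,None,fx=3,fy=3,interpolation=2));cv2.imwrite('pics/c1.png',cv2.resize(b,None,fx=3,fy=3,interpolation=2))
im=cv2.imread('pics/top0.png');d=np.load('top0.npy');c=cam('top');P=cloud(c,d)
for n,(u,v) in dict(tube=(403,215),ring=(411,181),base=(388,222),table=(300,240),blue=(331,200),mount=(262,230)).items(): print(n,P[v,u].round(3),im[v,u])
E
```

```text
[[-0.     0.446 -0.895]
 [ 0.001 -0.895 -0.446]
 [-1.    -0.001 -0.   ]]
tube [ 0.568 -0.192  0.067] [248 245 242]
ring [ 0.648 -0.208  0.073] [74 71 72]
base [ 0.551 -0.167  0.008] [193 197 195]
table [ 0.5    0.054 -0.001] [123 117 115]
blue [ 0.601 -0.022  0.041] [247 156 102]
mount [0.524 0.149 0.011] [110 103  98]
```

View pics/c0.png

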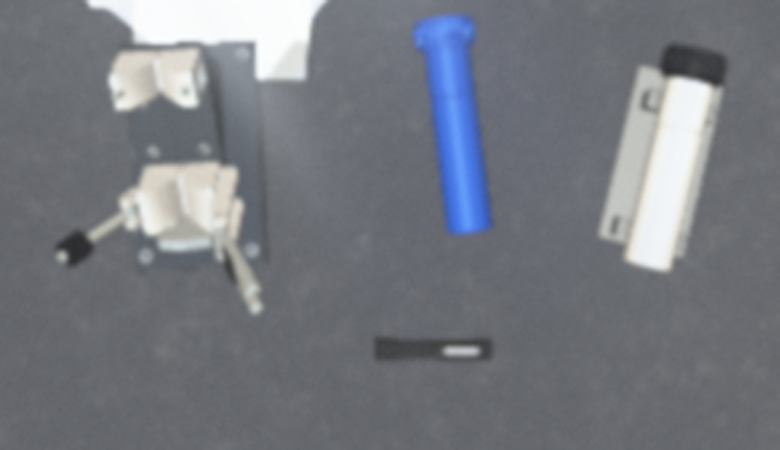

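View pics/c1.png

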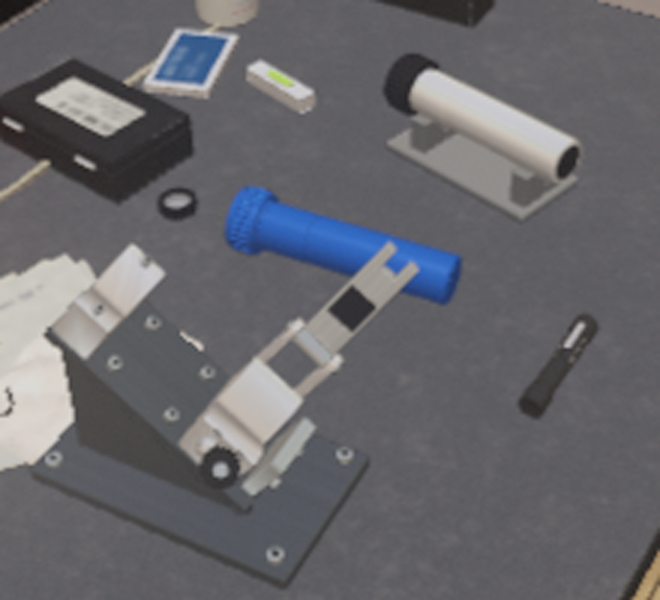

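The crops confirm it: white barrel with a black ring in the grey rest (top (403,213)). The strap leans to the right/-y, ending at top (266,262), and the nut is at top (205,242). Now I measure tube and mount from both views' depth.

Run:
```python
from h import *
for n in ['top','scene']:
    im=cv2.imread(f'pics/{n}0.png');d=np.load(f'{n}0.npy');P=cloud(cam(n),d)
    m=(d>0)&(abs(P[...,0]-.58)<.15)&(abs(P[...,1]+.2)<.08)&(P[...,2]>.043)&(P[...,2]<.09)
    if n=='top': m[:, :380]=0
    Q=P[m]; br=im[m].min(1)>140; B=Q[br]
    print(n,m.sum(),br.sum(),Q.min(0).round(3),Q.max(0).round(3))
    # silhouette axis: xy of barrel via minAreaRect of all points xy
    r=cv2.minAreaRect((B[:,:2]*1000).astype(np.float32));print('barrel rect',r)
    r=cv2.minAreaRect((Q[:,:2]*1000).astype(np.float32));print('all rect',r)
    top=B[B[:,2]>np.percentile(B[:,2],50)];vx=cv2.fitLine((top[:,:2]*1000).astype(np.float32),cv2.DIST_HUBER,0,.01,.01).ravel();print('topline',vx,np.degrees(np.arctan2(vx[1],vx[0])),np.percentile(B[:,2],[50,90,99]))
    # mount points
    for z0,z1 in [(.006,.018)]:
        k=(d>0)&(abs(P[...,0]-.55)<.2)&(abs(P[...,1]-.2)<.13)&(P[...,2]>z0)&(P[...,2]<z1)&(im.max(2)<135)
        k=cv2.morphologyEx(k.astype(np.uint8),cv2.MORPH_OPEN,np.ones((3,3)));nl,lab,st,_=cv2.connectedComponentsWithStats(k)
        j=1+st[1:,4].argmax();K=P[lab==j];print('base rect',st[j],cv2.minAreaRect((K[:,:2]*1000).astype(np.float32)),np.median(K[:,2]))
```

```text
top 1259 1024 [ 0.488 -0.239  0.044] [ 0.664 -0.16   0.074]
barrel rect ((563.1680908203125, -193.32162475585938), (40.07911682128906, 150.63491821289062), 76.03092956542969)
all rect ((575.242431640625, -197.00015258789062), (50.61186599731445, 175.41294860839844), 77.3144302368164)
topline [ 9.743871e-01 -2.248773e-01  5.630855e+02 -1.933772e+02] -12.995662 [0.06365562 0.06692954 0.06855714]
base rect [254 191  15  57 514] ((551.7608642578125, 150.84555053710938), (143.380126953125, 31.864784240722656), 6.763760089874268) 0.011763860786419226
scene 1015 659 [ 0.486 -0.23   0.043] [ 0.665 -0.158  0.077]
barrel rect ((564.1392822265625, -189.9053955078125), (33.81731033325195, 152.27255249023438), 77.42581176757812)
all rect ((574.9998779296875, -195.42979431152344), (46.720767974853516, 178.0885009765625), 79.79399108886719)
topline [ 9.7381264e-01 -2.2735193e-01  5.6101196e+02 -1.8939180e+02] -13.141218 [0.06439944 0.06810257 0.06962652]
base rect [ 210  273  112   53 2349] ((570.1631469726562, 194.78790283203125), (190.0056610107422, 110.76403045654297), 4.794219970703125) 0.013055883567764414
```

Run:
```python
from h import *
print(togo([.49,.19,.34]).round(3))
```

```text
[-0.109 -0.526 -0.523]
```

play_rows(
  plan=[
    [[0,-0.05,-0.02,-0.02,-8],[0,-0.1,-0.06,-0.06,-16],[0,-0.11,-0.1,-0.1,-24],[0,-0.11,-0.14,-0.14,-32],[0,-0.11,-0.18,-0.18,-40],[0,-0.11,-0.22,-0.22,-48],[0,-0.11,-0.26,-0.26,-56],[0,-0.11,-0.3,-0.3,-64],[0,-0.11,-0.34,-0.34,-72],[0,-0.11,-0.38,-0.38,-80],[0,-0.11,-0.42,-0.42,-88],[0,-0.11,-0.45,-0.45,-96]],
  ],
)

```text
clock: 1.35
position: [0.4332, 0.0161, 0.3412]
ee_rot: [0.621, 0.339, 0.621, -0.338]
contact_force: [1.5, 0.0, 0.0]
width: 0.0853
```

Run:
```python
from h import *
s=manip.get_state();R,p=pose(s);print(s['clock'],p.round(3),s['qpos'],np.degrees(np.arctan2(R[1,2],R[0,2])),togo([.49,.19,.34]).round(3))
```

```text
1.35 [0.433 0.016 0.341] [-1.24436558e-01  1.09110946e-02  1.56069456e+00  1.00595874e-03
  1.57009092e+00 -6.97753493e-01] -57.151389369283834 [ 0.001  0.142 -0.115]
```

play_rows(
  plan=[
    [[0,0,0.03,-0.02,-8],[0,0,0.06,-0.05,-16],[0,0,0.1,-0.08,-24],[0,0,0.13,-0.1,-32],[0,0,0.142,-0.115,-40],[0,0,0.142,-0.115,-48],[0,0,0.142,-0.115,-56],[0,0,0.142,-0.115,-62],[0,0,0.142,-0.115,-62]],
  ],
)

```text
clock: 2.25
position: [0.49, 0.1899, 0.341]
ee_rot: [0.706, -0.03, 0.707, 0.03]
contact_force: [-0.1, 0.9, -0.6]
width: 0.0851
```

Run:
```python
from h import *
s=manip.get_state();R,p=pose(s);print(s['clock'],p.round(4),np.degrees(np.arctan2(R[1,2],R[0,2])))
im,d,c=grab('wrist','w1')
P=cloud(c,d);print(P[200,320])
```

```text
2.25 [0.49   0.1899 0.341 ] 4.852249154392939
[0.537958   0.1939771  0.07195164]
```

View pics/w1.png

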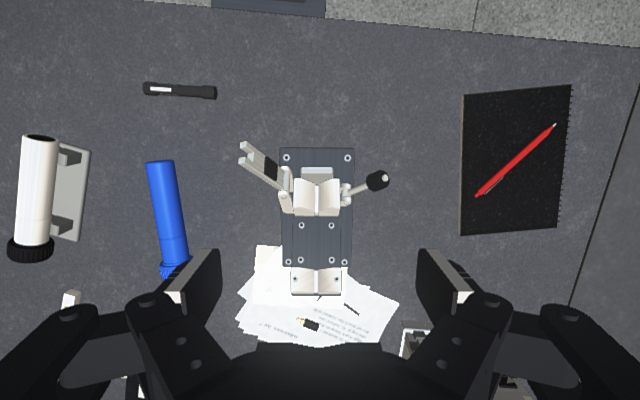

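The wrist view shows the mount: lower V block at about (317,197), upper block at (316,280), strap end at (243,150), nut at (377,181). I fit the V faces from depth.

```bash
cat > vfit.py <<'E'
from h import *
def bedR(yaw,sl=np.radians(35)):
    return Ro.from_euler('ZY',[yaw,-sl]).as_matrix()
def fit(P,d,yaw0,box):
    Ps=cv2.GaussianBlur(P.astype(np.float32),(0,0),.8)
    N=np.cross(np.gradient(Ps,axis=1),np.gradient(Ps,axis=0));N/=np.linalg.norm(N,axis=2,keepdims=True)+1e-12
    N*=np.sign(N[...,2:3])
    R=bedR(yaw0);m=(d>0)
    for k in range(3): m&=(P[...,k]>box[k][0])&(P[...,k]<box[k][1])
    out={}
    for nm,n in dict(L=(0,-.7071,.7071),Rt=(0,.7071,.7071)).items():
        g=m&((N@(R@np.array(n)))>np.cos(np.radians(12)))
        g=cv2.erode(g.astype(np.uint8),np.ones((3,3)))>0
        Q=P[g]
        for _ in range(4):
            c=np.median(Q,0) if _==0 else Q.mean(0);w=np.linalg.svd(Q-c,full_matrices=False)[2][2];w*=np.sign(w[2])
            r=(Q-c)@w;Q=Q[abs(r)<max(2*np.std(r),5e-4)]
        out[nm]=(w,c,len(Q),np.std(r),g)
    return out
if __name__=='__main__':
    import sys
    for n,src in [('wrist','w1'),('top',None),('scene',None)]:
        if src: im,d,c=load(n,src)
        else: im=cv2.imread(f'pics/{n}0.png');d=np.load(f'{n}0.npy');c=cam(n)
        P=cloud(c,d)
        o=fit(P,d,np.radians(4.8),[(.44,.68),(.14,.25),(.05,.19)])
        w1,c1,n1,s1,_=o['L'];w2,c2,n2,s2,_=o['Rt']
        ax=np.cross(w1,w2);ax/=np.linalg.norm(ax);ax*=np.sign(ax[0])
        yaw=np.arctan2(ax[1],ax[0]);el=np.arcsin(ax[2])
        # point on apex line at world x=.55
        A=np.array([w1,w2,[1,0,0]]);p=np.linalg.solve(A,[w1@c1,w2@c2,.55])
        print(n,n1,n2,'std',s1,s2,'yaw',np.degrees(yaw),'el',np.degrees(el),'dih',np.degrees(np.arccos(w1@w2)),'apex@x=.55',p.round(4),'axis pt',(p+.02687*bedR(yaw)[:,2]).round(4))
E
python3 vfit.py
```

```text
wrist 187 124 std 0.00040216643988834686 0.0004289543998021007 yaw 4.303085666300986 el 34.806615925079164 dih 89.96040188349646 apex@x=.55 [0.55   0.19   0.0745] axis pt [0.5346 0.1889 0.0966]
top 30 18 std 0.0005918917582938486 0.0004717153568345013 yaw 4.3965949684327095 el 34.964060941765716 dih 89.70730822217357 apex@x=.55 [0.55   0.1915 0.0744] axis pt [0.5346 0.1903 0.0964]
scene 4 10 std 1.2710705374074953e-05 0.00043549579716208823 yaw 4.836780871648774 el 35.36436107885495 dih 101.42687117644978 apex@x=.55 [0.55   0.1898 0.0732] axis pt [0.5346 0.1885 0.0953]
```

Run:
```python
from h import *
from vfit import bedR
yaw=np.radians(4.5);R=bedR(yaw);ax=R[:,0];p=np.array([.5346,.1891,.0965]);O=p-ax*(p[2]-.072)/ax[2];print('O',O)
for n,src in [('wrist','w1'),('scene',None),('top',None)]:
    if src: im,d,c=load(n,src)
    else: im=cv2.imread(f'pics/{n}0.png');d=np.load(f'{n}0.npy');c=cam(n)
    P=cloud(c,d);B=(P-O)@R*1000;B[d==0]=1e4
    for nm,(x0,x1) in dict(low=(-20,70),up=(100,170)).items():
        m=(abs(B[...,1])<29)&(B[...,2]>-25)&(B[...,2]<-3)&(B[...,0]>x0)&(B[...,0]<x1)
        x=B[m][:,0];print(n,nm,m.sum(),np.percentile(x,[1,5,50,95,99]).round(1), 'y',np.percentile(B[m][:,1],[1,99]).round(1),'ztop',np.percentile(B[m][:,2],[99]).round(1))
    # nut: dark, out at +y
    m=(B[...,1]>42)&(B[...,1]<90)&(B[...,2]>10)&(B[...,2]<70)&(abs(B[...,0]-26)<25)
    Q=B[m];print(' nut/stud',m.sum(),Q.mean(0).round(1),Q.min(0).round(1),Q.max(0).round(1))
    m=(B[...,1]<-45)&(B[...,1]>-130)&(B[...,2]>35)&(B[...,2]<120)&(abs(B[...,0]-26)<25)
    Q=B[m];print(' strap',m.sum(),Q.mean(0).round(1),Q.min(0).round(1),Q.max(0).round(1))
```

```text
O [0.49971824 0.18635475 0.072     ]
wrist low 1720 [-8.3 -5.4 22.1 45.8 46.2] y [-28.3  28.7] ztop [-5.2]
wrist up 1108 [120.4 121.7 135.1 147.7 148. ] y [-28.6  28.2] ztop [-3.5]
 nut/stud 440 [28.5 67.5 35.2] [17.1 49.6 10.2] [37.1 83.8 45.5]
 strap 913 [ 28.9 -59.2  79.8] [ 14.3 -75.4  36.6] [ 38.8 -45.  102.6]
scene low 731 [-9.  -6.6 20.8 45.2 46.7] y [-27.4  27.9] ztop [-3.4]
scene up 374 [120.9 121.8 134.3 147.1 148.2] y [-27.3  28.5] ztop [-3.3]
 nut/stud 154 [27.4 77.1 40.2] [16.4 61.8 23.8] [37.3 86.3 47.7]
 strap 337 [ 27.5 -56.4  81.1] [ 15.4 -72.4  50. ] [ 39.1 -45.  103.9]
top low 492 [-9.5 -6.  23.1 45.9 47. ] y [-27.5  28.6] ztop [-4.3]
top up 345 [120.4 121.6 137.6 147.8 148.6] y [-28.8  28.3] ztop [-3.7]
 nut/stud 128 [29.2 68.1 34. ] [16.3 51.7 10.1] [37.3 83.7 46. ]
 strap 149 [ 30.8 -59.1  80.3] [ 13.8 -73.2  39.7] [ 39.7 -45.2 103.5]
```

Run:
```python
from h import *
print(togo([.5716,-.1956,.20]).round(3))
```

```text
[ 0.141 -0.391  0.05 ]
```

play_rows(
  plan=[
    [[0,0,-0.04,0.005,0],[0,0,-0.09,0.01,2],[0,0,-0.14,0.02,5],[0,0.01,-0.19,0.03,8],[0,0.03,-0.24,0.04,11],[0,0.06,-0.29,0.05,14],[0,0.09,-0.34,0.05,17.9],[0,0.12,-0.38,0.05,17.9],[0,0.141,-0.391,0.05,17.9],[0,0.141,-0.391,0.05,17.9],[0,0.141,-0.391,0.05,17.9]],
  ],
)

```text
clock: 3.4
position: [0.5714, -0.1959, 0.1987]
ee_rot: [0.701, 0.083, 0.703, -0.081]
contact_force: [-0.0, -0.0, 0.4]
width: 0.0852
```

Run:
```python
from h import *
s=manip.get_state();R,p=pose(s);print(s['clock'],p.round(4),np.degrees(np.arctan2(R[1,2],R[0,2])))
im,d,c=grab('wrist','w2')
P=cloud(c,d)
m=(d>0)&(abs(P[...,0]-.575)<.12)&(abs(P[...,1]+.197)<.06)&(P[...,2]>.043)&(P[...,2]<.09)
Q=P[m];br=im[m].min(1)>120;B=Q[br]
for q in (B,Q): print(len(q),cv2.minAreaRect((q[:,:2]*1000).astype(np.float32)))
```

```text
3.4 [ 0.5714 -0.1959  0.1987] -13.357917812135328
7050 ((563.9801025390625, -196.0346221923828), (37.927555084228516, 151.24581909179688), 77.03471374511719)
8432 ((576.63623046875, -198.18600463867188), (50.304840087890625, 176.9342498779297), 76.41173553466797)
```

View pics/w2.png

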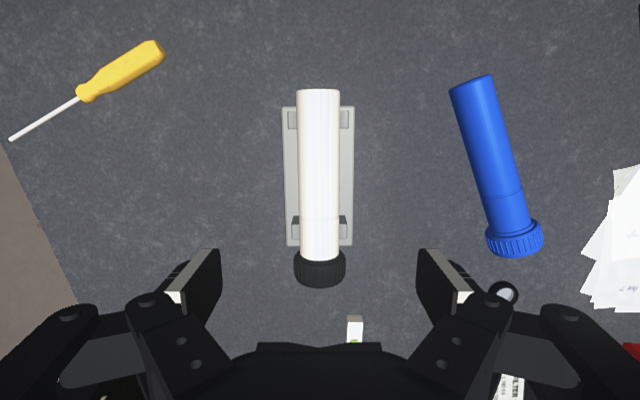

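Wrist view: the barrel is centred at about (320,180), the ring at (320,272), and nothing lies between the fingers. I descend and grip.

Run:
```python
from h import *
print(togo([.5727,-.1970,.030]).round(4))
```

```text
[ 0.1702 -0.0018  0.001 ]
```

play_rows(
  grip_force=25,
  plan=[
    [[0,0.04,-0.001,0.001,0],[0,0.08,-0.002,0.001,0],[0,0.12,-0.002,0.001,0],[0,0.15,-0.002,0.001,0],[0,0.169,-0.002,0.001,0],[0,0.169,-0.002,0.001,0],[1,0.169,-0.002,0.001,0],[1,0.169,-0.002,0.001,0],[1,0.169,-0.002,0.001,0],[1,0.169,-0.002,0.001,0],[1,0.169,-0.002,0.001,0],[1,0.169,-0.002,0.001,0]],
  ],
)

```text
clock: 4.65
position: [0.574, -0.1966, 0.0331]
ee_rot: [0.703, 0.083, 0.701, -0.081]
contact_force: [0.7, 3.7, 6.3]
width: 0.0372
```

play_rows(
  plan=[
    [[1,0,0,0,0],[1,0,0,0,0]],
  ],
)

```text
clock: 4.85
position: [0.574, -0.1966, 0.0334]
ee_rot: [0.704, 0.083, 0.701, -0.081]
contact_force: [0.7, 0.6, -0.2]
width: 0.0372
```

play_rows(
  plan=[
    [[1,-0.01,0,0,0],[1,-0.03,0,0,0],[1,-0.06,0,0,0],[1,-0.09,0,0,0],[1,-0.12,0,0,0],[1,-0.15,0,0,0],[1,-0.17,0,0,0],[1,-0.17,0,0,0],[1,-0.17,0,0,0]],
  ],
)

```text
clock: 5.75
position: [0.5728, -0.1969, 0.2031]
ee_rot: [0.703, 0.083, 0.701, -0.081]
contact_force: [-0.4, -0.0, -4.2]
width: 0.0375
```

```bash
cat > held.py <<'E'
from h import *
def held(tag):
    s=manip.get_state();R,p=pose(s)
    im,d,c=grab('wrist',tag);P=cloud(c,d);T=(P-p)@R*1000   # tool coords mm
    m=(d>0)&(abs(T[...,1])<17)&(abs(T[...,2])<110)&(T[...,0]>-75)&(T[...,0]<60)
    Q=T[m];b=im[m].min(1)>120;B=Q[b]
    # upper ridge: points |y|<4
    r=B[abs(B[:,1])<5];r=r[abs(r[:,2])<85];k=np.polyfit(r[:,2],r[:,0],1);res=r[:,0]-np.polyval(k,r[:,2]);r=r[abs(res)<3];k=np.polyfit(r[:,2],r[:,0],1)
    yl=np.polyfit(B[:,2],B[:,1],1)
    print('clock',s['clock'],'TCP',p.round(4),'yaw',np.degrees(np.arctan2(R[1,2],R[0,2])).round(2),'F',np.round(s['contact_force'],1),'w',s['width'])
    print('tilt deg (ring up +)',-np.degrees(np.arctan(k[0])).round(2),'ridge x@z0',k[1].round(1),'axis x',(k[1]+19/np.cos(np.arctan(k[0]))).round(1),'z range barrel',np.percentile(r[:,2],[0.5,99.5]).round(1),'ycoef',yl.round(3))
if __name__=='__main__':
    import sys;held(sys.argv[1])
E
python3 held.py w3
```

```text
clock 5.75 TCP [ 0.5728 -0.1969  0.2031] yaw -13.31 F [-0.4 -0.  -4.2] w 0.037501632835161974
tilt deg (ring up +) -0.08 ridge x@z0 -33.2 axis x -14.2 z range barrel [-84.4  24.7] ycoef [ 0.007 -0.352]
```

View pics/w3.png

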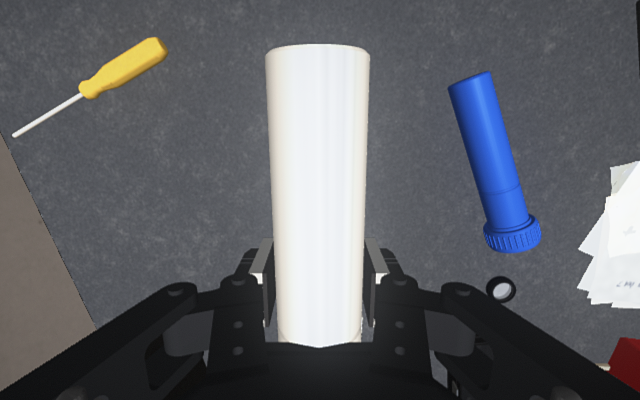

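Held level, ring at the far side. I carry it to above the mount.

Run:
```python
from h import *
print(togo([.5785,.1926,.205]).round(4))
```

```text
[-0.0018  0.3802 -0.0836]
```

play_rows(
  plan=[
    [[1,-0.01,0.02,-0.004,0],[1,-0.02,0.05,-0.01,-2],[1,-0.02,0.09,-0.02,-4],[1,-0.02,0.13,-0.03,-7],[1,-0.02,0.17,-0.04,-9],[1,-0.02,0.21,-0.05,-11],[1,-0.02,0.25,-0.06,-13],[1,-0.02,0.29,-0.065,-15],[1,-0.02,0.33,-0.07,-17],[1,-0.015,0.36,-0.08,-17.8],[1,-0.002,0.38,-0.084,-17.8],[1,-0.002,0.38,-0.084,-17.8]],
  ],
)

```text
clock: 7.0
position: [0.5755, 0.1951, 0.201]
ee_rot: [0.704, -0.028, 0.709, 0.03]
contact_force: [0.0, 0.0, -4.1]
width: 0.0375
```

```bash
python3 held.py w4; python3 -c "
from h import *
print(togo([.5785,.1926,.175]).round(4))"
```

```text
clock 7.0 TCP [0.5755 0.1951 0.201 ] yaw 4.68 F [ 0.   0.  -4.1] w 0.03747756766422016
tilt deg (ring up +) -0.11 ridge x@z0 -33.2 axis x -14.2 z range barrel [-84.6  24.2] ycoef [ 0.007 -0.555]
[ 0.027  -0.0009  0.0025]
```

View pics/w4.png

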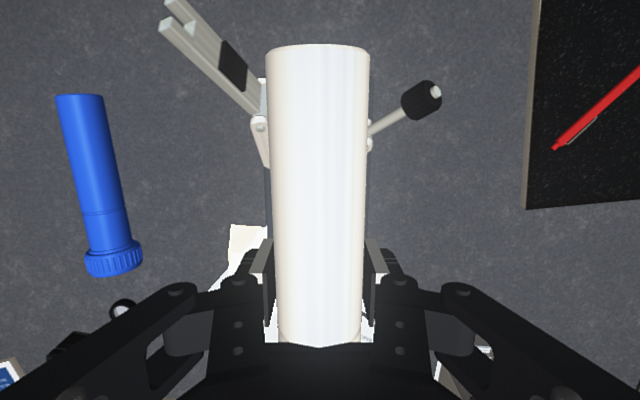

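play_rows(
  grip_force=20,
  plan=[
    [[1,0.01,-0.001,0.0025,0],[1,0.02,-0.001,0.0025,0],[1,0.03,-0.001,0.0025,0],[1,0.037,-0.001,0.0025,0],[1,0.044,-0.001,0.0025,0],[1,0.05,-0.001,0.0025,0],[1,0.055,-0.001,0.0025,0],[1,0.06,-0.001,0.0025,0],[1,0.065,-0.001,0.0025,0],[1,0.065,-0.001,0.0025,0]],
  ],
)

```text
clock: 8.05
position: [0.5781, 0.1934, 0.1369]
ee_rot: [0.705, -0.028, 0.708, 0.03]
contact_force: [-2.1, 3.1, -0.6]
width: 0.0373
```

```bash
python3 held.py w5; python3 -c "
from h import *
grab('scene','s5')
im=cv2.imread('pics/s5.png')[130:330,170:390];cv2.imwrite('pics/s5c.png',cv2.resize(im,None,fx=3,fy=3,interpolation=2))
print(togo([.5785,.1926,.1132]).round(4))"
```

```text
clock 8.05 TCP [0.5781 0.1934 0.1369] yaw 4.65 F [-2.1  3.1 -0.6] w 0.03727478138449766
tilt deg (ring up +) 7.93 ridge x@z0 -33.3 axis x -14.1 z range barrel [-84.6  21.5] ycoef [ 0.009 -0.478]
[ 0.024  -0.0009  0.0004]
```

View pics/s5c.png

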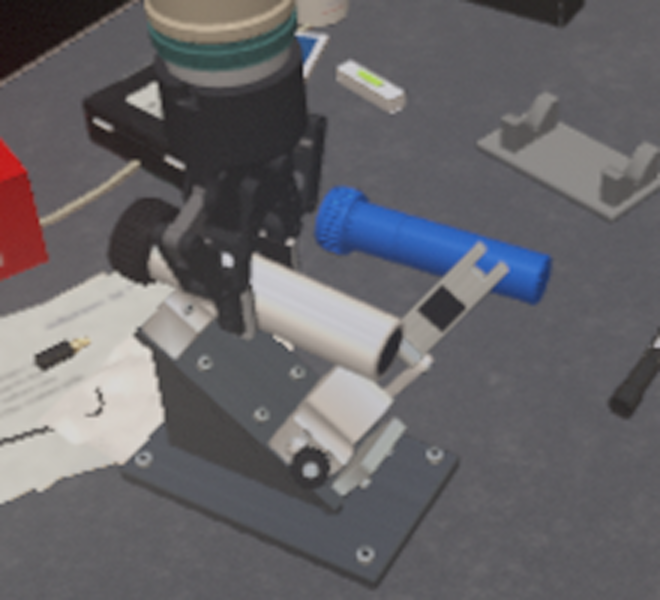

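The tube pivots in the grip on the upper block as planned (tilt 8°). I keep lowering.

play_rows(
  plan=[
    [[1,0.004,-0.001,0.0005,0],[1,0.008,-0.001,0.0005,0],[1,0.011,-0.001,0.0005,0],[1,0.014,-0.001,0.0005,0],[1,0.017,-0.001,0.0005,0],[1,0.019,-0.001,0.0005,0],[1,0.021,-0.001,0.0005,0],[1,0.0225,-0.001,0.0005,0],[1,0.0235,-0.001,0.0005,0],[1,0.0235,-0.001,0.0005,0]],
  ],
)

```text
clock: 9.15
position: [0.5794, 0.1936, 0.1147]
ee_rot: [0.706, -0.027, 0.708, 0.03]
contact_force: [-2.1, 5.3, 3.4]
width: 0.0367
```

```bash
python3 held.py w6; python3 -c "
from h import *
print(manip.get_state()['moment'])
grab('scene','s6')
im=cv2.imread('pics/s6.png')[130:330,170:390];cv2.imwrite('pics/s6c.png',cv2.resize(im,None,fx=3,fy=3,interpolation=2))
print(togo([.5785,.1926,.1132]).round(4))"
```

```text
clock 9.15 TCP [0.5794 0.1936 0.1147] yaw 4.65 F [-2.1  5.3  3.4] w 0.03673315566575626
tilt deg (ring up +) 34.54 ridge x@z0 -36.4 axis x -13.3 z range barrel [-77.7  13.8] ycoef [ 0.007 -0.552]
[0.73125973 0.1538249  0.13550049]
[ 0.0015 -0.0009 -0.001 ]
```

View pics/s6c.png

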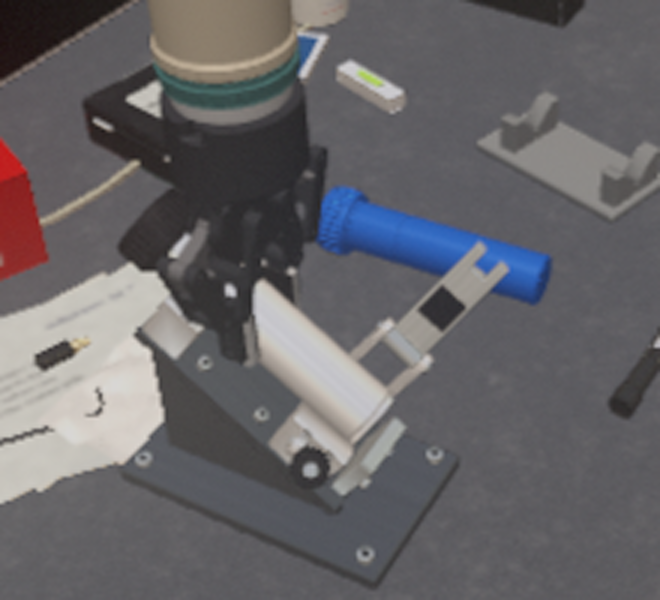

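View pics/w6.png

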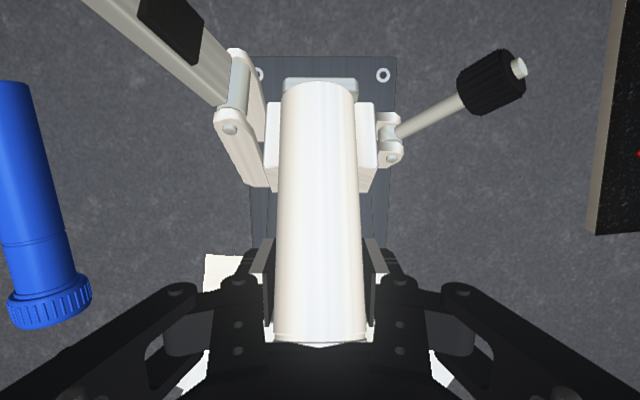

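play_rows(
  plan=[
    [[1,0.0015,-0.0005,-0.002,0],[1,0.0028,-0.001,-0.004,0],[1,0.004,-0.001,-0.0055,0],[1,0.005,-0.001,-0.007,0],[1,0.006,-0.001,-0.0085,0],[1,0.0068,-0.001,-0.0097,0],[1,0.0074,-0.001,-0.0106,0],[1,0.008,-0.001,-0.0115,0],[1,0.0086,-0.001,-0.0123,0],[1,0.0092,-0.001,-0.0131,0],[1,0.0092,-0.001,-0.0131,0]],
  ],
)

```text
clock: 10.35
position: [0.5684, 0.1927, 0.1069]
ee_rot: [0.707, -0.026, 0.706, 0.031]
contact_force: [-0.7, 6.0, 3.7]
width: 0.037
```

```bash
cat > seat.py <<'E'
from h import *
from vfit import bedR
O=np.array([.4997,.1864,.072]);RB=bedR(np.radians(4.5))
def bed(X): return (np.asarray(X)-O)@RB*1000
def world(b): return O+RB@(np.asarray(b)/1000)
def plain(n,tag,im,d,c):
    B=bed(cloud(c,d));B[d==0]=1e4
    m=(abs(B[...,1])<6)&(B[...,2]>14)&(B[...,2]<24)&(B[...,0]>-15)&(B[...,0]<80)
    x=B[m];print(n,'barrel low end x',np.percentile(x[:,0],[.2,1,3]).round(1),'z',np.median(x[:,2]).round(2))
if __name__=='__main__':
    import sys
    for n in sys.argv[2:]:
        plain(n,0,*grab(n,sys.argv[1]+n))
E
python3 held.py w7; python3 seat.py q7 wrist scene top
```

```text
clock 10.35 TCP [0.5684 0.1927 0.1069] yaw 4.63 F [-0.7  6.   3.7] w 0.03700228977872056
tilt deg (ring up +) 34.29 ridge x@z0 -36.3 axis x -13.3 z range barrel [-78.  14.] ycoef [ 0.013 -0.474]
wrist barrel low end x [1.5 2.8 5. ] z 19.35
scene barrel low end x [1.5 2.3 3.9] z 20.79
top barrel low end x [1.1 1.6 3.5] z 19.98
```

View pics/w7.png

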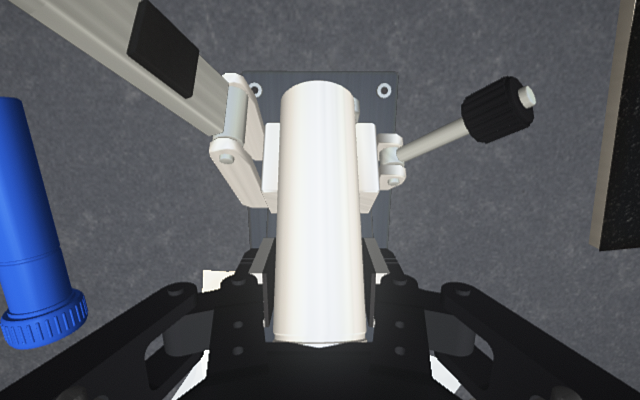

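play_rows(
  plan=[
    [[1,0.0008,-0.0005,-0.001,0],[1,0.0016,-0.0005,-0.002,0],[1,0.0024,-0.0005,-0.003,0],[1,0.003,-0.0005,-0.004,0],[1,0.0036,-0.0005,-0.005,0],[1,0.0036,-0.0005,-0.005,0]],
  ],
)

```text
clock: 11.15
position: [0.5685, 0.1927, 0.1068]
ee_rot: [0.712, -0.025, 0.701, 0.032]
contact_force: [2.5, 4.2, 11.6]
width: 0.0372
```

```bash
python3 held.py w8; python3 seat.py q8 wrist
```

```text
clock 11.15 TCP [0.5685 0.1927 0.1068] yaw 4.63 F [ 2.5  4.2 11.6] w 0.037167615585925524
tilt deg (ring up +) 33.59 ridge x@z0 -36.2 axis x -13.4 z range barrel [-78.4  14.3] ycoef [ 0.014 -0.454]
wrist barrel low end x [1.5 2.8 4.7] z 19.34
```

TCP no longer advances and the force rises, so the tube is against the stop. Now I relax, open and retreat.

play_rows(
  plan=[
    [[1,0,0,0,0],[0.5,0,0,0,0],[0.3,0,0,0,0],[0,0,0,0,0],[0,0,0,0,0],[0,0,0,0,0],[0,-0.005,0,0,0],[0,-0.03,0,-0.003,0],[0,-0.07,0,-0.01,0],[0,-0.12,0,-0.02,0],[0,-0.15,0,-0.03,0],[0,-0.15,0,-0.03,0]],
  ],
)

```text
clock: 12.45
position: [0.538, 0.1895, 0.2626]
ee_rot: [0.715, -0.025, 0.698, 0.033]
contact_force: [0.5, 0.2, -0.2]
width: 0.0854
```

Run:
```python
from seat import *
s=manip.get_state();R,p=pose(s);print(s['clock'],p,s['contact_force'],np.degrees(np.arctan2(R[1,2],R[0,2])))
im,d,c=grab('wrist','w9');plain('wrist',0,im,d,c)
B=bed(cloud(c,d));B[d==0]=1e4
m=(abs(B[...,1])<5)&(B[...,2]>14)&(B[...,2]<30)&(B[...,0]>-15)&(B[...,0]<190)
Q=B[m];r=Q[(Q[:,0]>8)&(Q[:,0]<140)];print('ridge fit',np.polyfit(r[:,0],r[:,2],1),'ring end max x',Q[:,0].max())
m=(abs(B[...,1])<30)&(B[...,2]>5)&(B[...,2]<30)&(B[...,0]>8)&(B[...,0]<140)
print('y',np.percentile(B[m][:,1],[.5,99.5]))
m=(B[...,1]>42)&(B[...,1]<95)&(B[...,2]>10)&(B[...,2]<75)&(abs(B[...,0]-26)<25)
u,v=np.nonzero(m)[1],np.nonzero(m)[0];Q=B[m];dk=im[m].max(1)<90;N=Q[dk];print('nut',dk.sum(),N.mean(0).round(1),N.min(0).round(1),N.max(0).round(1),'px',u[dk].mean(),v[dk].mean())
m=(B[...,1]<-45)&(B[...,1]>-130)&(B[...,2]>35)&(B[...,2]<120)&(abs(B[...,0]-26)<25)
Q=B[m];print('strap',m.sum(),Q.mean(0).round(1),Q.min(0).round(1),Q.max(0).round(1));
k=np.polyfit(Q[:,1]+38,Q[:,2]-26,1);e=Q[np.argsort(-np.hypot(Q[:,1]+38,Q[:,2]-26))[:30]];print('far',e.mean(0).round(1),np.hypot(e[:,1]+38,e[:,2]-26).mean())
```

```text
12.45 [0.53804129 0.18950483 0.26259929] [ 0.49024902  0.23161812 -0.18871106] 4.654188560607426
wrist barrel low end x [0.1 2.  3.7] z 18.51
ridge fit [-3.23830323e-03  1.87188184e+01] ring end max x 175.7500101887668
y [-18.42652896  17.58477018]
nut 604 [29.5 68.  37.5] [17.2 57.5 24.4] [37.3 83.3 46.4] px 397.88079470198676 141.49172185430464
strap 1867 [ 29.4 -59.4  80.1] [ 14.4 -75.   35.3] [ 39.2 -45.  103. ]
far [ 27.7 -71.1 101.4] 82.40266032160753
```

View pics/w9.png

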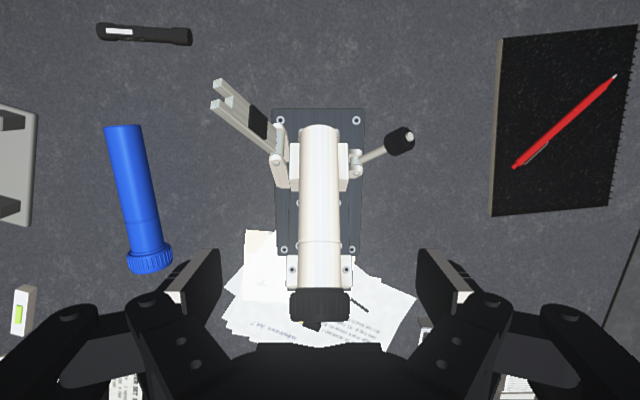

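Tube is home: ridge parallel at z≈18.7 mm, low end ≈0, ring end at 175.8 mm. Strap end is at wrist px (220,92), angle ≈1.98 rad. I plan the strap push with closed fingers.

```bash
cat > strap.py <<'E'
from seat import *
HY=14.5
def tcp(th,n=4,r=66,x=29,hy=HY):
    F=world([x,-38+r*np.cos(th)-n*np.sin(th),26+r*np.sin(th)+n*np.cos(th)])
    y=np.radians(4.5);ex=np.array([np.cos(y),np.sin(y),0]);ey=np.array([-np.sin(y),np.cos(y),0])
    return F-.011*ex-hy/1000*ey
E
python3 - <<'E'
from strap import *
t=tcp(1.98,n=20);print(t.round(4),'up',togo(t+[0,0,.09]).round(4),'down',togo(t).round(4))
for th in np.arange(2.0,-.1,-.2): print(th.round(2),tcp(th).round(4))
E
```

```text
[0.4751 0.0871 0.153 ] up [ 0.0143 -0.0969 -0.0706] down [ 0.1043 -0.0977 -0.0726]
2.0 [0.4707 0.1003 0.1577]
1.8 [0.4669 0.1122 0.1618]
1.6 [0.4645 0.125  0.1639]
1.4 [0.4635 0.1382 0.1638]
1.2 [0.4641 0.1512 0.1615]
1.0 [0.4661 0.1635 0.1572]
0.8 [0.4696 0.1746 0.151 ]
0.6 [0.4744 0.1841 0.1432]
0.4 [0.4802 0.1916 0.134 ]
0.2 [0.4869 0.1968 0.1239]
0.0 [0.4942 0.1995 0.1132]
```

play_rows(
  plan=[
    [[1,0,0,0,0],[1,0,0,0,0],[1,0,0,0,0],[1,0,0,0,0],[1,0,0,0,0],[1,0,0,0,0],[1,0,0,0,0]],
  ],
)

```text
clock: 13.2
position: [0.5373, 0.1892, 0.2595]
ee_rot: [0.714, -0.025, 0.699, 0.032]
contact_force: [-0.2, 0.4, 0.1]
width: -0.0002
```

Run:
```python
from h import *
im,d,c=grab('wrist','w10');s=manip.get_state();R,p=pose(s);print(p,s['width'])
T=(cloud(c,d)-p)@R*1000
m=(d>0)&(T[...,0]>-40)&(T[...,0]<10)&(abs(T[...,1])<60)&(abs(T[...,2])<30);Q=T[m]
print(m.sum(),np.percentile(Q,[1,50,99],axis=0).round(1) if m.sum() else '')
```

```text
[0.53736596 0.18918266 0.25955042] 0.0004101544165385977
2482 [[-39.5 -15.  -11. ]
 [-25.9  -1.6  -9.1]
 [ -5.3  11.3  10.6]]
```

View pics/w10.png

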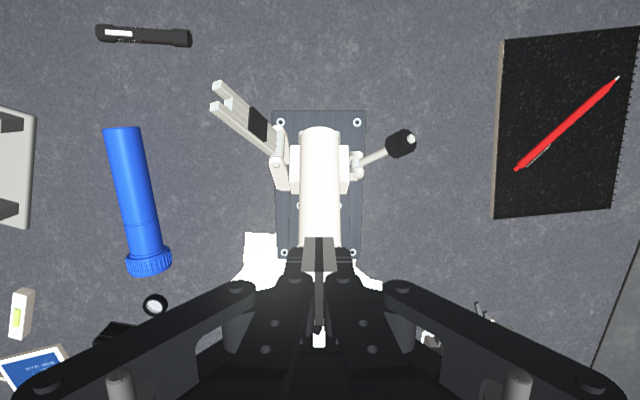

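Run:
```python
from h import *
im,d,c=load('wrist','w10');z=np.load('w10.npz');R,p=pose(z)
T=(cloud(c,d)-p)@R*1000
m=(d>0)&(T[...,0]>-75)&(T[...,0]<10)&(abs(T[...,1])<60)&(abs(T[...,2])<30);Q=T[m]
for a in range(-76,8,4):
    q=Q[(Q[:,0]>=a)&(Q[:,0]<a+4)]
    if len(q): print(a,len(q),q[:,1].min().round(1),q[:,1].max().round(1),q[:,2].min().round(1),q[:,2].max().round(1))
```

```text
-76 3781 -55.3 52.3 -17.4 8.4
-72 3940 -53.0 49.6 -17.2 7.8
-68 2377 -49.3 46.9 -16.8 9.7
-64 1847 -46.1 42.5 -15.3 9.6
-60 3250 -43.2 39.7 -12.4 9.8
-56 2592 -40.7 36.6 -13.3 10.0
-52 1562 -37.1 33.3 -13.5 12.2
-48 1219 -33.1 30.3 -13.5 12.5
-44 420 -23.3 25.6 -13.2 8.6
-40 640 -13.1 13.9 -11.4 12.4
-36 192 -8.3 4.7 -10.7 4.3
-32 235 -15.4 11.7 -10.8 -5.5
-28 307 -15.4 11.7 -10.8 -5.4
-24 268 -15.4 11.9 -10.8 -5.1
-20 271 -15.3 11.7 -10.7 -5.1
-16 247 -15.3 11.8 -10.7 -5.2
-12 200 -15.1 11.5 -10.8 -5.5
-8 115 -13.7 10.9 -10.6 -5.4
-4 4 -5.7 4.3 -9.6 -9.3
```

```bash
sed -i 's/^HY=.*/HY=13.5/' strap.py
python3 - <<'E'
from strap import *
t=tcp(1.98,n=20);print(t.round(4),'up',togo(t+[0,0,.08]).round(4),'down',togo(t).round(4))
for th in np.arange(2.0,0.9,-.1): print(th.round(2),togo(tcp(th)).round(4))
E
```

```text
[0.475  0.0881 0.153 ] up [ 0.0242 -0.096  -0.0709] down [ 0.1042 -0.0967 -0.0726]
2.0 [ 0.0995 -0.0831 -0.0757]
1.9 [ 0.0972 -0.0771 -0.0773]
1.8 [ 0.0954 -0.0709 -0.0785]
1.7 [ 0.0942 -0.0644 -0.0794]
1.6 [ 0.0935 -0.0579 -0.0799]
1.5 [ 0.0933 -0.0513 -0.08  ]
1.4 [ 0.0937 -0.0447 -0.0797]
1.3 [ 0.0947 -0.0382 -0.0791]
1.2 [ 0.0961 -0.0318 -0.0782]
1.1 [ 0.0981 -0.0256 -0.0769]
1.0 [ 0.1006 -0.0197 -0.0752]
```

play_rows(
  plan=[
    [[1,0,-0.04,-0.03,0],[1,0,-0.08,-0.06,0],[1,0.02,-0.097,-0.072,0],[1,0.05,-0.097,-0.0725,0],[1,0.08,-0.097,-0.0725,0],[1,0.104,-0.097,-0.0725,0],[1,0.104,-0.097,-0.0725,0],[1,0.104,-0.097,-0.0725,0]],
  ],
)

```text
clock: 14.05
position: [0.4754, 0.0877, 0.1536]
ee_rot: [0.714, -0.025, 0.699, 0.032]
contact_force: [0.8, -1.3, 0.3]
width: -0.0003
```

```bash
cat > look.py <<'E'
from strap import *
import sys
tag=sys.argv[1]
s=manip.get_state();R,p=pose(s);print(s['clock'],p.round(4),'F',np.round(s['contact_force'],1),'bed',bed(p).round(1))
im,d,c=grab('scene',tag)
cv2.imwrite(f'pics/{tag}c.png',cv2.resize(im[130:330,170:390,::-1],None,fx=3,fy=3,interpolation=2))
if len(sys.argv)>2:
    a,b,k=map(float,sys.argv[2:5])
    for th in np.linspace(a,b,int(k)): print(th.round(2),togo(tcp(th),s).round(4))
E
python3 look.py s11 1.9 0.8 12
```

```text
14.05 [0.4754 0.0877 0.1536] F [ 0.8 -1.3  0.3] bed [ 20.6 -96.4  85.2]
1.9 [-0.0064  0.0199 -0.0051]
1.8 [-0.0082  0.0261 -0.0063]
1.7 [-0.0094  0.0326 -0.0071]
1.6 [-0.0101  0.0391 -0.0076]
1.5 [-0.0103  0.0457 -0.0078]
1.4 [-0.0099  0.0523 -0.0075]
1.3 [-0.0089  0.0588 -0.0069]
1.2 [-0.0075  0.0652 -0.006 ]
1.1 [-0.0055  0.0714 -0.0046]
1.0 [-0.003   0.0773 -0.003 ]
0.9 [-0.      0.0828 -0.001 ]
0.8 [0.0034 0.088  0.0012]
```

View pics/s11c.png

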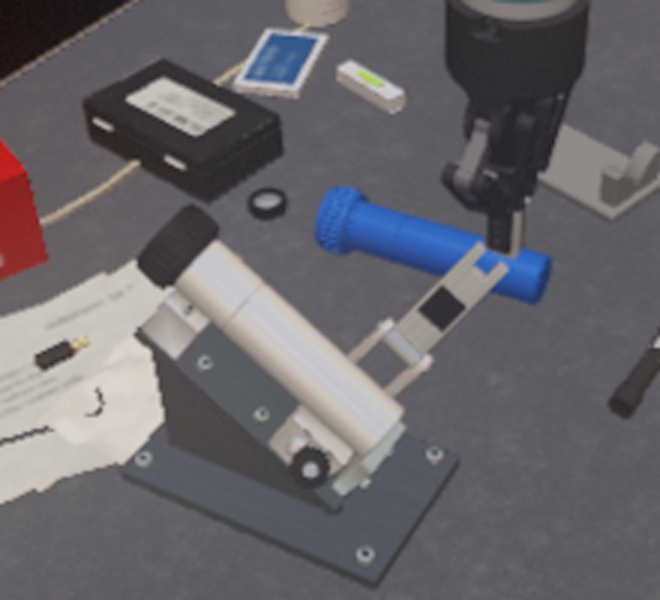

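play_rows(
  plan=[
    [[1,-0.0045,0.012,-0.004,0],[1,-0.0064,0.02,-0.005,0],[1,-0.0082,0.026,-0.0063,0],[1,-0.0094,0.0325,-0.007,0],[1,-0.01,0.039,-0.0076,0],[1,-0.0103,0.0455,-0.0078,0],[1,-0.0099,0.052,-0.0075,0],[1,-0.0089,0.059,-0.007,0],[1,-0.0075,0.065,-0.006,0],[1,-0.0055,0.0715,-0.0046,0],[1,-0.003,0.077,-0.003,0],[1,0,0.083,-0.001,0]],
  ],
)

```text
clock: 15.3
position: [0.4682, 0.171, 0.1547]
ee_rot: [0.714, -0.025, 0.699, 0.032]
contact_force: [-0.7, -0.5, 1.4]
width: 0.0001
```

```bash
python3 look.py s12 0.8 -0.1 10
```

```text
15.3 [0.4682 0.171  0.1547] F [-0.7 -0.5  1.4] bed [ 20.7 -12.9  86.4]
0.8 [0.0038 0.0045 0.0016]
0.7 [0.0076 0.0092 0.0042]
0.6 [0.0118 0.0135 0.007 ]
0.5 [0.0163 0.0172 0.01  ]
0.4 [0.0212 0.0204 0.0132]
0.3 [0.0262 0.023  0.0165]
0.2 [0.0315 0.025  0.02  ]
0.1 [0.0369 0.0263 0.0236]
0.0 [0.0423 0.027  0.0273]
-0.1 [0.0478 0.027  0.0309]
```

View pics/s12c.png

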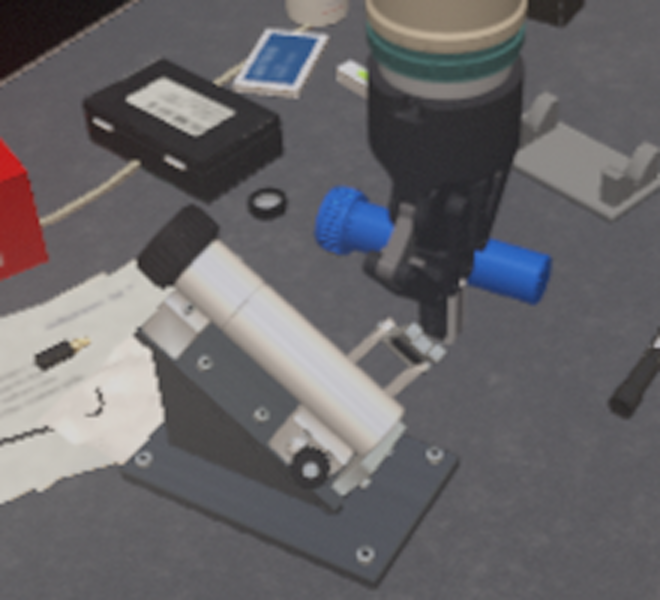

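The strap is swung about half-way with the finger on its back (crop (430,345)). I continue over.

play_rows(
  plan=[
    [[1,0.004,0.0045,0.0016,0],[1,0.0076,0.009,0.004,0],[1,0.0118,0.0135,0.007,0],[1,0.0163,0.017,0.01,0],[1,0.021,0.0205,0.013,0],[1,0.026,0.023,0.0165,0],[1,0.0315,0.025,0.02,0],[1,0.037,0.026,0.0236,0],[1,0.0405,0.0268,0.026,0],[1,0.043,0.027,0.0275,0],[1,0.043,0.027,0.0275,0]],
  ],
)

```text
clock: 16.45
position: [0.4947, 0.2014, 0.1119]
ee_rot: [0.714, -0.025, 0.699, 0.032]
contact_force: [0.3, -0.1, 0.6]
width: -0.0001
```

```bash
python3 look.py s13 0.1 -0.2 4
```

```text
16.45 [0.4947 0.2014 0.1119] F [ 0.3 -0.1  0.6] bed [19.8 15.3 34.9]
0.1 [-0.0068 -0.0015 -0.0043]
-0.0 [-0.0013 -0.0008 -0.0006]
-0.1 [ 0.0042 -0.0008  0.003 ]
-0.2 [ 0.0097 -0.0015  0.0067]
```

View pics/s13c.png

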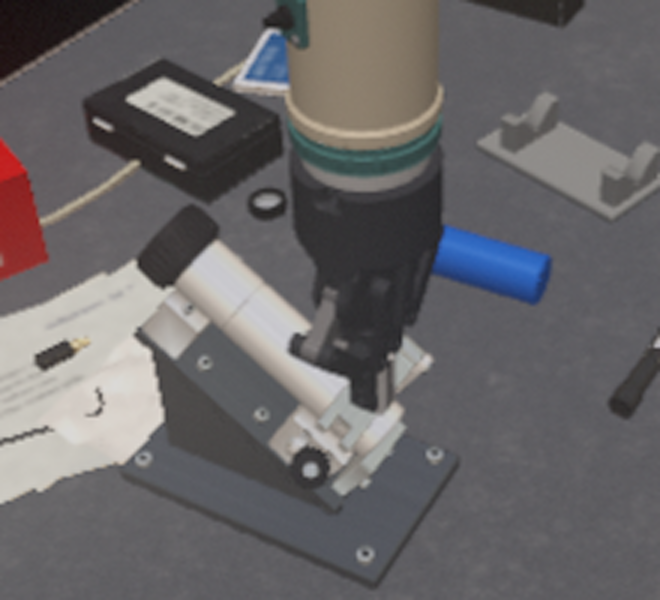

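Little force yet, so the strap is just short of contact. I press on in the same direction until it resists.

play_rows(
  plan=[
    [[1,0.0015,0,0.001,0],[1,0.003,0,0.002,0],[1,0.0042,0,0.003,0],[1,0.0055,0,0.004,0],[1,0.007,0,0.005,0],[1,0.007,0,0.005,0]],
  ],
)

```text
clock: 17.1
position: [0.4956, 0.2015, 0.1103]
ee_rot: [0.712, -0.025, 0.701, 0.032]
contact_force: [-18.1, -2.2, 40.1]
width: -0.0001
```

```bash
python3 look.py s14
```

```text
17.1 [0.4956 0.2015 0.1103] F [-18.1  -2.2  40.1] bed [19.6 15.4 33.1]
```

Firm stop (44 N through the fingertips): the pad is on the tube. I back off and look.

play_rows(
  plan=[
    [[1,-0.01,0,-0.003,0],[1,-0.05,0,-0.01,0],[1,-0.1,0,0,0],[1,-0.13,0,0.02,0],[1,-0.13,0,0.03,0],[1,-0.13,0,0.03,0]],
  ],
)

```text
clock: 17.75
position: [0.5248, 0.2023, 0.2411]
ee_rot: [0.713, -0.025, 0.7, 0.032]
contact_force: [-0.7, -1.1, 0.3]
width: -0.0003
```

Run:
```python
from seat import *
s=manip.get_state();R,p=pose(s);print(s['clock'],p,s['contact_force'])
for n in ['wrist','scene','top']:
    im,d,c=grab(n,'a15'+n);plain(n,0,im,d,c)
    B=bed(cloud(c,d));B[d==0]=1e4
    m=(B[...,1]>42)&(B[...,1]<95)&(B[...,2]>10)&(B[...,2]<75)&(abs(B[...,0]-26)<25)
    v,u=np.nonzero(m);Q=B[m];dk=im[m].max(1)<90;N=Q[dk]
    print('nut',dk.sum(),N.mean(0).round(1),N.min(0).round(1),N.max(0).round(1),'px',u[dk].mean(),v[dk].mean())
    m=(B[...,1]>-20)&(B[...,1]<48)&(B[...,2]>20.5)&(B[...,2]<45)&(abs(B[...,0]-26)<18)
    Q=B[m];print('strap',m.sum(),Q.min(0).round(1),Q.max(0).round(1)); t=Q[Q[:,2]>25]; print('slope dz/dy',np.polyfit(t[:,1],t[:,2],1))
im=cv2.imread('pics/a15wrist.png');cv2.imwrite('pics/a15wc.png',cv2.resize(im[60:260,200:440],None,fx=3,fy=3,interpolation=2))
```

```text
17.75 [0.5247572  0.20230862 0.24114703] [-0.69959442 -1.09385185  0.31195229]
wrist barrel low end x [0.4 1.1 2.8] z 18.32
nut 623 [29.2 68.1 38. ] [15.5 57.3 24.2] [37.4 84.  45.9] px 386.2118780096308 160.02407704654897
strap 2056 [ 13.9 -19.9  21.9] [38.9 43.6 32.1]
slope dz/dy [-1.15497194e-02  2.93579112e+01]
scene barrel low end x [1.3 1.8 2.7] z 19.45
nut 121 [27.5 77.1 40. ] [16.6 62.1 24.1] [36.9 85.9 47.1] px 272.4297520661157 285.8512396694215
strap 453 [  9.9 -19.6  20.7] [42.4 46.8 33.8]
slope dz/dy [-1.57179131e-02  3.08172302e+01]
top barrel low end x [0.1 1.2 2.2] z 18.88<stdin>:8: RuntimeWarning: Mean of empty slice.
  ret = um.true_divide(
Traceback (most recent call last):
ValueError: zero-size array to reduction operation minimum which has no identity
```

View pics/a15wrist.png

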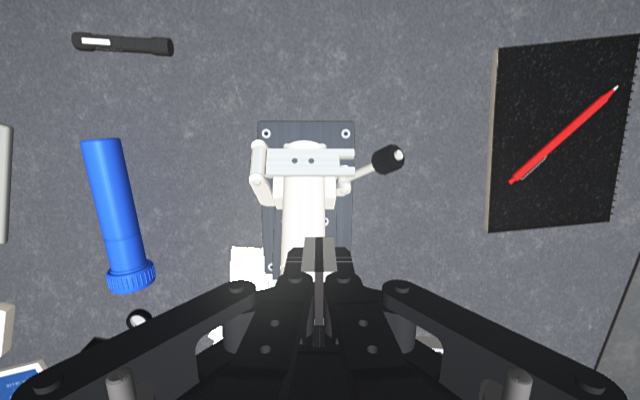

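Strap is shut: top face z≈29.4, slope ≈0, end y≈43.6, wrist px (350,165). Nut is at px (386,160), eye-bolt angle ≈0.6. Next is the nut push from +y.

```bash
cat > nut.py <<'E'
from seat import *
import sys
def ntcp(ph,gap=0,hy=13.5,dz=.014):
    C=world([26,38+65*np.sin(ph)+10*np.cos(ph),-12+65*np.cos(ph)-10*np.sin(ph)])
    y=np.radians(4.5);ey=np.array([-np.sin(y),np.cos(y),0])
    return C+(hy+gap)/1000*ey-[0,0,dz]
if __name__=='__main__':
    s=manip.get_state();R,p=pose(s);print(s['clock'],p.round(4),'F',np.round(s['contact_force'],1),'bed',bed(p).round(1))
    a,b,k=map(float,sys.argv[1:4])
    g=ntcp(.62,gap=12);print('start up',togo(g+[0,0,.08],s).round(4),'start',togo(g,s).round(4))
    for ph in np.linspace(a,b,int(k)): print(ph.round(3),togo(ntcp(ph),s).round(4))
E
python3 nut.py .6 0 4
```

```text
17.9 [0.5216 0.202  0.2388] F [ 0.4 -0.2 -0. ] bed [114.6  13.8 123.4]
start up [ 0.0577  0.0951 -0.0224] start [ 0.1377  0.0944 -0.0234]
0.6 [ 0.1368  0.0814 -0.0239]
0.4 [ 0.1301  0.0711 -0.0284]
0.2 [ 0.1253  0.0593 -0.0317]
0.0 [ 0.1225  0.0466 -0.0336]
```

play_rows(
  plan=[
    [[1,0,0.04,-0.01,0],[1,0.01,0.08,-0.02,0],[1,0.05,0.095,-0.022,0],[1,0.09,0.0945,-0.0234,0],[1,0.125,0.0945,-0.0234,0],[1,0.1377,0.0945,-0.0234,0],[1,0.1377,0.0945,-0.0234,0],[1,0.1377,0.0945,-0.0234,0]],
  ],
)

```text
clock: 18.7
position: [0.4928, 0.2958, 0.1024]
ee_rot: [0.711, -0.025, 0.702, 0.032]
contact_force: [0.5, -0.1, 0.6]
width: -0.0
```

```bash
python3 nut.py .6 0 11; python3 look.py s16
```

```text
18.7 [0.4928 0.2958 0.1024] F [ 0.5 -0.1  0.6] bed [ 18.9 109.6  23.9]
start up [-0.0792  0.0005  0.0005] start [ 0.0008 -0.0002 -0.0006]
0.6 [-0.0001 -0.0132 -0.0011]
0.54 [-0.0023 -0.0161 -0.0026]
0.48 [-0.0043 -0.0192 -0.004 ]
0.42 [-0.0062 -0.0224 -0.0052]
0.36 [-0.0079 -0.0258 -0.0064]
0.3 [-0.0095 -0.0293 -0.0074]
0.24 [-0.0109 -0.0328 -0.0083]
0.18 [-0.012  -0.0365 -0.0091]
0.12 [-0.0131 -0.0403 -0.0098]
0.06 [-0.0139 -0.0441 -0.0103]
0.0 [-0.0145 -0.048  -0.0108]
18.7 [0.4928 0.2958 0.1024] F [ 0.5 -0.1  0.6] bed [ 18.9 109.6  23.9]
```

View pics/s16c.png

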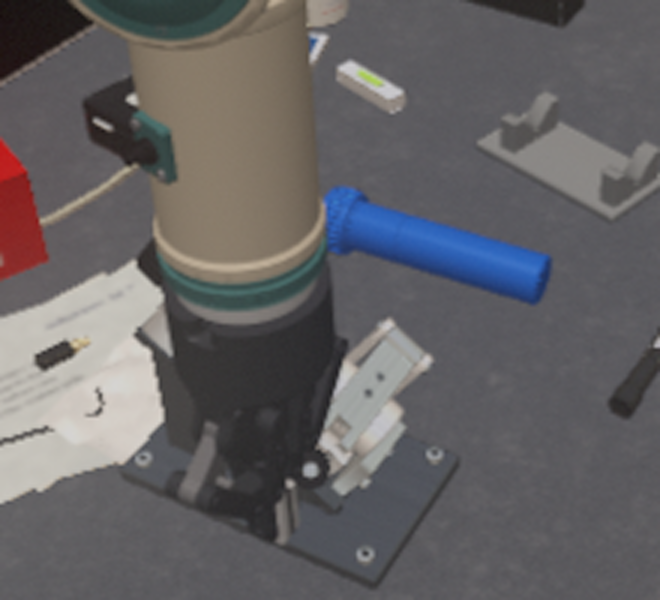

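play_rows(
  plan=[
    [[1,0,-0.008,-0.001,0],[1,0,-0.013,-0.001,0],[1,-0.0023,-0.016,-0.0026,0],[1,-0.0043,-0.019,-0.004,0],[1,-0.0062,-0.0225,-0.005,0],[1,-0.0079,-0.026,-0.0064,0],[1,-0.0095,-0.029,-0.0074,0],[1,-0.011,-0.033,-0.0083,0],[1,-0.012,-0.0365,-0.009,0],[1,-0.013,-0.04,-0.0098,0],[1,-0.014,-0.044,-0.0103,0],[1,-0.0142,-0.045,-0.0105,0]],
  ],
)

```text
clock: 19.95
position: [0.4862, 0.2496, 0.1167]
ee_rot: [0.712, -0.025, 0.701, 0.032]
contact_force: [-0.3, -0.3, -0.1]
width: 0.0001
```

```bash
python3 nut.py .1 -.1 3; python3 look.py s17
```

```text
19.95 [0.4862 0.2496 0.1167] F [-0.3 -0.3 -0.1] bed [18.6 64.  41.5]
start up [-0.0644  0.046   0.0107] start [0.0156 0.0452 0.0096]
0.1 [0.0015 0.0039 0.0002]
0.0 [ 0.0003 -0.0025 -0.0006]
-0.1 [-0.0003 -0.0091 -0.001 ]
19.95 [0.4862 0.2496 0.1167] F [-0.3 -0.3 -0.1] bed [18.6 64.  41.5]
```

View pics/s17c.png

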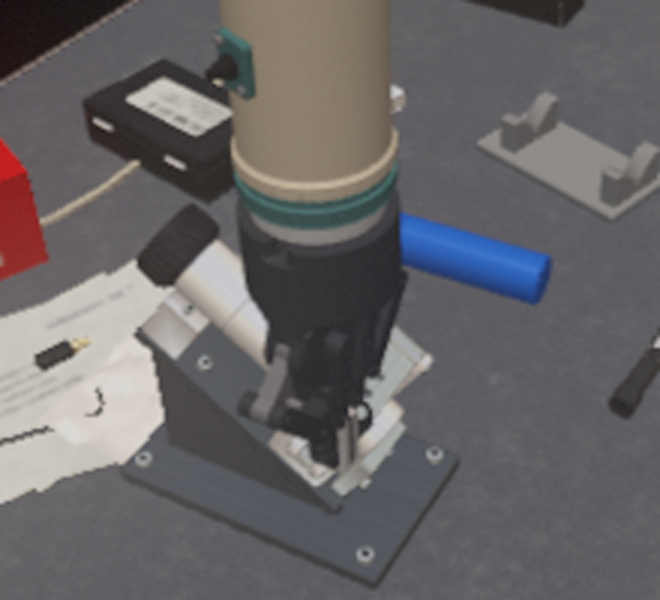

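play_rows(
  plan=[
    [[1,0,-0.001,0,0],[1,0,-0.002,-0.0005,0],[1,0,-0.003,-0.0005,0],[1,0,-0.004,-0.0005,0],[1,0,-0.004,-0.0005,0]],
  ],
)

```text
clock: 20.5
position: [0.4862, 0.248, 0.1169]
ee_rot: [0.712, -0.023, 0.701, 0.033]
contact_force: [-0.0, 7.2, -1.7]
width: -0.0001
```

Resistance is met (7 N, advance stops). I retreat and inspect.

play_rows(
  plan=[
    [[1,0,0.01,0,0],[1,0,0.035,0,0],[1,-0.02,0.05,0,0],[1,-0.07,0.06,0,0],[1,-0.12,0.06,0.03,0],[1,-0.15,0.06,0.06,0],[1,-0.15,0.06,0.08,0],[1,-0.15,0.06,0.08,0]],
  ],
)

```text
clock: 21.3
position: [0.562, 0.3119, 0.2698]
ee_rot: [0.713, -0.023, 0.7, 0.033]
contact_force: [-0.5, 0.0, -0.3]
width: 0.0001
```

Run:
```python
from seat import *
s=manip.get_state();R,p=pose(s);print(s['clock'],p,s['contact_force'])
for n in ['wrist','scene','top']:
    im,d,c=grab(n,'a18'+n);plain(n,0,im,d,c)
    B=bed(cloud(c,d));B[d==0]=1e4
    m=(B[...,1]>15)&(B[...,1]<95)&(B[...,2]>31.5)&(B[...,2]<75)&(abs(B[...,0]-26)<20)
    Q=B[m];print(' nut',m.sum(),np.percentile(Q,[1,50,99],axis=0).round(1).tolist())
    m=(B[...,1]>-20)&(B[...,1]<28)&(B[...,2]>25)&(B[...,2]<45)&(abs(B[...,0]-26)<14)
    t=B[m];print(' strap',m.sum(),np.polyfit(t[:,1],t[:,2],1).round(3))
    m=(abs(B[...,1])<6)&(B[...,2]>14)&(B[...,2]<30)&(B[...,0]>60)&(B[...,0]<190);print(' ring end',B[m][:,0].max() if m.any() else None)
    b=cv2.imread(f'pics/a18{n}.png')
    u,v=proj(c,world([50,10,20]))[0].astype(int);print(u,v)
    h=60 if n=='top' else 100
    cv2.imwrite(f'pics/a18{n}c.png',cv2.resize(b[max(v-h,0):v+h,max(u-h,0):u+h],(600,600),interpolation=2))
```

```text
21.3 [0.56196067 0.31186928 0.2698032 ] [-0.50082506  0.00390176 -0.33416792]
wrist barrel low end x [1.1 2.1 3.3] z 18.32
 nut 763 [[17.9, 28.2, 34.6], [31.4, 39.6, 51.6], [37.4, 48.2, 56.2]]
 strap 1316 [-6.0000e-03  2.9307e+01]
 ring end 176.66632512207315
194 133
scene barrel low end x [1.2 1.6 2.9] z 19.47
 nut 193 [[16.5, 25.2, 31.7], [27.9, 44.1, 52.4], [37.1, 50.6, 59.3]]
 strap 244 [-7.0000e-03  3.0916e+01]
 ring end 176.58382155805816
278 254
top barrel low end x [1.  1.1 2.5] z 18.76
 nut 111 [[16.5, 16.1, 31.8], [30.8, 36.4, 50.8], [37.0, 48.8, 57.5]]
 strap 208 [1.0000e-03 2.9617e+01]
 ring end 177.3090242215226
231 228
```

View pics/a18wrist.png

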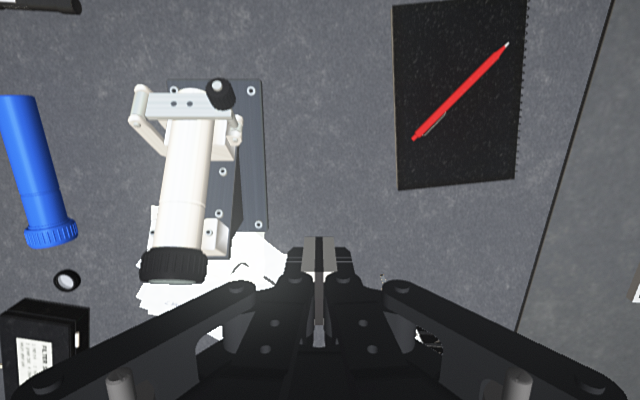

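View pics/a18scenec.png

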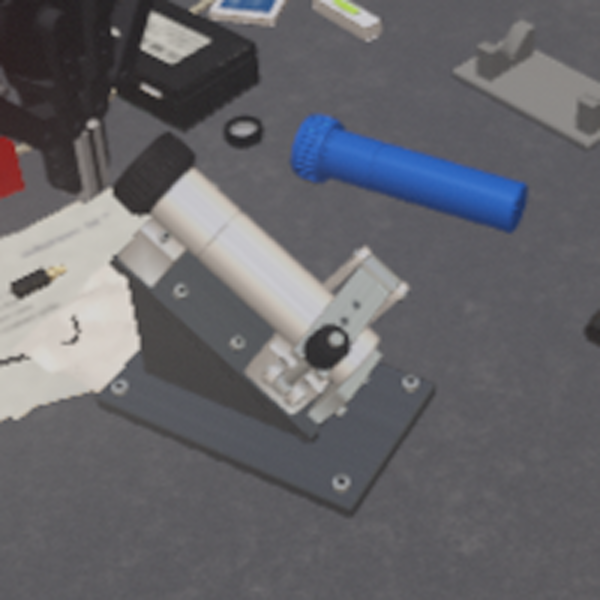

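Nut centred at y≈38 over the fork and the strap is flat. I check that the tube has not crept uphill by comparing same-camera views before and after.

Run:
```python
from seat import *
def ring(n,tag):
    im,d,c=load(n,tag);B=bed(cloud(c,d));B[d==0]=1e4
    o=[]
    # ring's plain-side face shoulder & outer edge & low end; sub-pixel by medians over y-slices
    for y0 in range(-9,10,3):
        m=(abs(B[...,1]-y0)<2)&(B[...,2]>15)&(B[...,2]<30)&(B[...,0]>-15)&(B[...,0]<195)
        x=B[m][:,0]
        if len(x)>5:o.append((x.min(),x.max()))
    o=np.array(o);print(n,tag,'low',np.median(o[:,0]).round(2),'ring',np.median(o[:,1]).round(2),len(o))
for n,t in [('wrist','w9'),('wrist','w10'),('wrist','a15wrist'),('wrist','a18wrist'),('scene','s11'),('scene','s12'),('scene','a15scene'),('scene','a18scene'),('top','q7top'),('top','a15top'),('top','a18top')]:
    try: ring(n,t)
    except Exception as e: print(n,t,e)
a=load('scene','s11')[0].astype(int);b=load('scene','a18scene')[0].astype(int)
# 2D shift of ring patch between released-home and now
for nm,(u0,v0,u1,v1) in dict(ring=(214,196,246,230)).items():
    A=cv2.cvtColor(a.astype(np.uint8),cv2.COLOR_RGB2GRAY)[v0:v1,u0:u1].astype(np.float32);C=cv2.cvtColor(b.astype(np.uint8),cv2.COLOR_RGB2GRAY)[v0:v1,u0:u1].astype(np.float32)
    print(nm,cv2.phaseCorrelate(A,C,cv2.createHanningWindow(A.shape[::-1],cv2.CV_32F)))
c=cam('scene');print('px per mm downhill',(proj(c,world([160,0,20]))-proj(c,world([170,0,20])))/10)
for n in ['a18scene','s11']:
    p=proj(c,world([0,0,0]))[0].astype(int);im=cv2.imread(f'pics/{n}.png');cv2.imwrite(f'pics/{n}z.png',cv2.resize(im[p[1]-30:p[1]+30,p[0]-40:p[0]+40],(800,600),interpolation=2))
```

```text
wrist w9 low 0.65 ring 175.76 7
wrist w10 low 0.52 ring 175.51 7
wrist a15wrist low 0.53 ring 96.05 7
wrist a18wrist low 1.47 ring 176.66 7
scene s11 low 1.58 ring 176.66 7
scene s12 low 1.52 ring 176.63 7
scene a15scene low 1.66 ring 176.15 7
scene a18scene low 1.74 ring 175.77 7
top q7top low 1.13 ring 177.25 7
top a15top low 1.17 ring 176.12 7
top a18top low 1.57 ring 176.44 7
ring ((-0.17026765539537791, 0.0873257638660192), 0.9449725734690825)
px per mm downhill [[0.42729703 0.39093372]]
```

View pics/a18scenez.png

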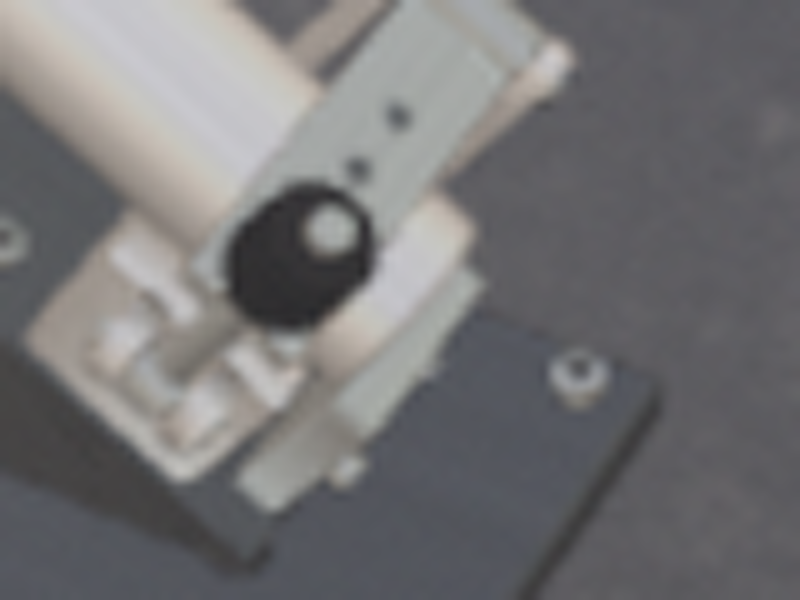

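The plain end meets the stop at crop (400,330), and the nut stands over the fork at (300,255). The ring image shifted under 0.2 px (about 0.3 mm) since release. The robot is clear, so I hand in.

```bash
python3 -c "
from rig import manip
s=manip.get_state();print(s['clock'],s['contact_force']);print(manip.sign_off())"
```

```text
21.45 [-0.09443847  0.29766164  0.74207261]
the job is handed in; nothing more can be done
None
```

The lens tube is in the sloping mount with the ring uphill, the strap is shut on it, and the eye bolt stands in the fork. I handed the job in at about 21.5 s of the 64 s allowed, with the robot clear of everything.

**What I did**
- **Tube:** I gripped it at the barrel and let it pivot in a 20 N grip against the upper V block until it lay in both blocks. I then slid it down the slope until the tool stopped advancing and the force rose, and only then let go.
- **Strap:** I swung it over with closed fingers and pressed it until it stopped hard on the tube.
- **Eye bolt:** I pushed the nut up along its arc to its stop, about 7 N.
- **Bystanders:** I went nowhere near the torch, level, lens ring or blue look-alike with the fingers. I did not measure their positions again at the end.

**What the last checks showed**
- **Tube:** It lies parallel to the bed, with the ridge at about 18.7 mm measured just after release. Its ring end reads 175.8 to 176.7 mm, depending on the camera, against 176 mm when fully home. The ring moved less than 0.2 px (about 0.3 mm) in the scene camera between release and the end.
- **Strap and nut:** The strap lies flat with its top face near z = 30 mm. The nut is centred at y ≈ 38 mm, over the fork.

**Disagreements and limits**
- The plain-end readings put it 0.5 to 1.7 mm from the stop. That spread matches the camera calibration and did not change from when the tube was held against the stop, and the close picture shows it touching.
- The strap press peaked at about 44 N at the wrist. It went through the fingertips rather than the arm or gripper body, and I backed off at once.

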